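# Set and lock the air, then hold a circuit card before the ionising nozzle

### The arm

A 7-joint arm with a two-finger parallel gripper is mounted at the origin on the work surface. World frame = base frame: x ahead of the robot, y to its left, z up, the work surface at z = 0. Lengths are in m, angles in rad, forces in N, time in s.
With the tool pointing down it reaches from about 0.35 to 0.9 m from the base axis. Payload 8.1 kg.
Tool frame: the origin (TCP) lies on the centre line of the jaws, within the pads' length; the fingertips stand 22 mm ahead of it and the grasp point (between the pads) lies 3 mm ahead of it; z points along the fingers, y is the direction in which the jaws open and shut (so a half turn about z gives the same grasp; the last joint's range is limited). The gripper opens to 92 mm and grips with 3 to 60 N. Pads are 19 mm wide; open, the fingers measure 130 mm over their backs; the gripper's body (75 mm by 190 mm) begins 47 mm behind the grasp point.
Start: joints at [-1.258, 0.434, 0.025, 1.573, -0.012, 1.134, -0.075], TCP at [0.252, 0.572, 0.227] pointing down, gripper open.
Joint ranges: [-2.62, 2.62], [-0.44, 2.09], [-1.27, 1.32], [0.08, 2.57], [-1.32, 4.46], [0.12, 2], [-2.74, 2.74]. Speed limits (rad/s): [2.22, 2.22, 3.01, 3.01, 3.14, 3.14, 3.14].

### API

Orientations are given as a rotation vector (axis times angle).
In Python, from cell import arm gives the robot as it stands.
- The arm moves only by the shell command python3 -m pendant 'ROWS' [FORCE]. ROWS is JSON, a list that holds one entry, the list of rows, each a list of 7 numbers: the shift along the tool's x, y, z in units of 0.04 m (1.0 is 0.04 m), then the turn, a rotation vector about the tool's x, y, z in units of 0.08 rad (1.0 is 0.08 rad), then the closure, from 0 (fully open) to 1 (shut). In form: [[[tx, ty, tz, ax, ay, az, fingers], ...]]. A call has 1 to 20 rows; each row shifts and turns the commanded pose from where the row before left it, along the tool's axes as they then stand; what a row does not reach is not made up. A row lasts 1/12 s, in which the tool goes at most 41.7 mm and 7.16 degrees, less where a joint would pass 70% of its speed; a pose out of reach is approached as far as the arm can. A call with a number of a shift or a turn outside -1 to 1 is refused whole. A call with a gripper value outside its range is refused whole. The fingers move at their own pace and stop on an object; FORCE is the grip in N (left out, the last holds). Time passes only in rows, so rows that do not move let the fingers close. It gives the time, the measured TCP pose, the force and the opening at its end, in the units of the state.
- arm.observe(): the state, without advancing time (a new reading comes with each control period).
- arm.get_image(name): name is "side" or "top" or "wrist"; returns a dict with "img" (480x640x3 uint8, red, green, blue), "z_map" (480x640 float32, m along the optical axis (not along the pixel's ray), 0 where there is no reading), "K" (3x3 intrinsics, pixels), "R" (3x3) and "t" (3): a world point X has camera coordinates R X + t. Camera axes: x right, y down, z forward; pixel columns grow to the right and rows downward; lengths in m; the calibration is good to about 2 mm. A picture is of the moment at which its call begins.
- arm.sign_off(): hands the job in, once; it reports no verdict.
The state is a dict: "clock": time; "joints": joint angles; "dq": joint speeds; "joint_efforts": joint torques, N m; "position": TCP position; "ee_rot": TCP orientation; "force": force on the tool from outside, world axes, zero at the start; "ft_torque": the same for the moment, N m; "width": opening from 0.0 (shut) to 1.0 (fully open).
Only numpy, scipy, OpenCV 4.12 (cv2) and the standard library are available. Lean on these libraries where they do the work, as an engineer would, in place of code of your own. Each camera call takes 0.05 s, during which the arm holds its last target.

### The job

Turn the air regulator's black knob until its white pointer is on the green mark, then slide the red lock fully home over it. Next draw the green circuit card out of the black rack by its yellow handle, lean it back so that its component side squarely faces the ionising air nozzle, with the handle edge uppermost, and bring the middle of the card to the air jet's centre line about 15 cm in front of the nozzle mouth. Finish while still holding the card steady there, clear of everything else, and leave the blue cards and all other things where they are.

Things in the scene. Friction and masses are not known exactly. Their poses are not given: they have to be found in the camera images.
- regulator: Fixed grey air regulator block, 100 x 215 x 48 mm high, with a round gauge on its +x side (64 mm across, 31 mm high, centre 98 mm out). Origin on the bench under the knob's axis; z up. The block reaches from y = -65 to y = +150 mm. The green mark (10 mm wide) is on its top, on the -y side of the knob; the lock waits on the +y side and slides towards -y. Its position and yaw vary.
- knob (a joint): Angle of the black knob, rad, 0 to 2.5; grows clockwise seen from above. The white pointer is in the middle of the green mark at 1.90 (then the grip bar lies along the regulator's y axis, pointer end to -y); the edges of the mark are 0.14 rad either side. It always starts well below the mark. Stays where left; turns with about 0.04 N m.
- knob_grip (a point): Point on the knob's vertical axis at gripping height, 88 mm above the bench. The grip is an upright bar 46 mm long, 12 mm thick, from 54 to 100 mm above the bench, on a disc of 52 mm diameter at 48 to 54 mm. This frame turns with the knob: its x axis runs along the bar towards the pointer end, z up.
- knob_pointer (a point): Top of the bar's pointer end (white stripe), 23 mm from the knob axis, 100 mm above the bench.
- lock (a joint): Travel of the red lock, m: 0 = open (as at the start), 0.050 = fully home against its stop, with its two prongs either side of the knob bar's foot. Moves along the regulator's -y direction against about 2 N of friction; stays where left.
- lock_grip (a point): Point in the lock's upright red fin, 88 mm above the bench. The fin is 12 mm thick (regulator x), 30 mm long (regulator y), centred on this point in plan, from 62 to 100 mm above the bench; below it a flat fork 39 mm wide, at 56 to 62 mm, whose prongs reach 70 mm towards the knob. When open the fin is 100 mm from the knob axis, when home 50 mm. Axes are the regulator's.
- rack: Fixed black card rack, 160 (x) x 135 (y) x 75 mm high, with three upright slots 50 mm apart in x, 7 mm wide, with a floor 8 mm above the bench; cards stand in it across x, 67 mm deep in the slots. Origin at the middle of its underside. Position and yaw vary, as does which slot holds the green card.
- card: The green circuit card, about 150 g, standing in a rack slot: board 5 mm thick (its x) x 120 mm wide (its y) x 100 mm high (its z), with a yellow handle along the upper edge, 14 mm thick (x), 70 mm wide (y), 34 mm high, z = 100 to 134 mm. Origin at the middle of its lower edge; z points to the handle; x points out of the component side (chips up to 9 mm proud), which at the start faces away from the robot.
- card_center (a point): Middle of the green card's board, 50 mm above its lower edge.
- card_foot (a point): Middle of the green card's lower edge (the card's origin).
- card_handle (a point): Middle of the green card's handle, 120 mm above its lower edge: where to grip it, across its 14 mm thickness.
- blue_card1: Blue card without handle in another slot of the rack, 5 x 120 x 85 mm high, top 93 mm above the bench, origin at the middle of its lower edge. Bystander.
- blue_card2: The other blue card, same size. Bystander.
- nozzle_stand: Fixed stand of the nozzle: round foot of 110 mm diameter, 20 mm post, 420 mm high. Origin under the post. Position and yaw vary.
- nozzle: White and blue ionising nozzle on the stand, 100 mm long, 44 mm diameter, pointing towards the robot and 45 degrees downward. Origin at the centre of its mouth, about 335 mm above the bench; z is the direction of the air jet, out of the mouth.
- nozzle_mouth (a point): Centre of the nozzle's mouth.
- air_spot (a point): Point on the jet's centre line 150 mm in front of the mouth, about 229 mm above the bench, where the middle of the card is to be held.
- bottle: White bottle with yellow label, 56 mm diameter, 150 mm high, origin under its middle. Bystander.
- spool: Grey metal spool, 60 mm diameter, 50 mm high, origin under its middle. Bystander.
- screwdriver: Orange screwdriver lying on the bench. Bystander.
- jar: Clear jar with red lid, 50 mm diameter, 60 mm high. Bystander.
- flat_board: Green circuit board lying flat on the bench, 90 x 130 mm, up to 14 mm high. Bystander, not the card to lift.
- pliers: Blue-handled pliers lying on the bench, about 110 mm long. Bystander.
Things that resemble listed ones, but are neither listed nor needed, are in the scene too. Leave any purple look-alike of the rack alone.

How it is judged:
By the outcome, as a careful person would: the job done as asked, in the order asked, and still so for the second after the job is handed in, while the arm keeps its last pose, push and grip.
It also fails if it takes over 67 s, if anything falls off the work surface, if the arm or the gripper's body presses on something with over 40 N, if the wrist force passes 120 N, or if a joint passes its speed limit or range.

## Working session

There is one attempt and no reset: what is moved stays moved. The work goes in short steps, Python scripts to look and compute and a shell command to move; the robot and the scene stay as the last step left them, time stands still between calls to the robot, and variables do not carry over. Pictures are saved under pics/ and viewed, and the job is handed in when it is done.

```bash
ls; mkdir -p pics; python3 - <<'E'
from cell import arm
import cv2,numpy as np,pickle
print(arm.observe())
for n in ["side","top","wrist"]:
    d=arm.get_image(n); cv2.imwrite(f"pics/{n}0.png",d["img"][:,:,::-1]); pickle.dump(d,open(f"{n}0.pkl","wb"))
    print(n,d["K"].tolist(),d["R"].round(3).tolist(),d["t"].round(3).tolist(),(d["z_map"]>0).mean())
E
```

```text
pics
{'clock': 0.0, 'joints': array([-1.25760913,  0.43523201,  0.02498709,  1.5741054 , -0.01161315,
        1.13399287, -0.07509408]), 'dq': array([-0.00046954, -0.00133619,  0.00091205, -0.00119419,  0.00045827,
        0.00090296, -0.00046336]), 'joint_efforts': array([-8.89688436e-04, -6.67845368e+01,  9.84138586e-01, -3.14460683e+01,
       -6.07311074e-02,  4.28872823e-02,  9.24079859e-05]), 'position': array([0.25229197, 0.57125258, 0.22603632]), 'ee_rot': array([-6.48509350e-01, -3.07373207e+00,  2.48294404e-03]), 'force': array([-0.33736803, -0.10485131, -0.84774309]), 'ft_torque': array([-0.03942468,  0.02473395, -0.02334114]), 'width': 0.9988514884016563}
side [[486.8826766466298, 0.0, 320.9460232155186], [0.0, 486.8826766466298, 247.6505810043286], [0.0, 0.0, 1.0]] [[0.723, -0.691, 0.004], [-0.447, -0.471, -0.76], [0.527, 0.548, -0.649]] [-0.403, 0.376, 0.992] 0.9958365885416667
top [[531.4858937359119, 0.0, 318.7992828735593], [0.0, 531.4858937359119, 238.1747719955817], [0.0, 0.0, 1.0]] [[0.001, -1.0, 0.001], [-0.998, -0.001, -0.058], [0.058, -0.001, -0.998]] [-0.014, 0.529, 1.347] 0.9960774739583333
wrist [[364.58210704087355, 0.0, 321.79066950216185], [0.0, 364.58210704087355, 239.7514576557394], [0.0, 0.0, 1.0]] [[0.404, 0.915, -0.001], [0.88, -0.388, 0.275], [0.251, -0.112, -0.962]] [-0.624, -0.036, 0.389] 0.9960319010416666
```

View pics/side0.png

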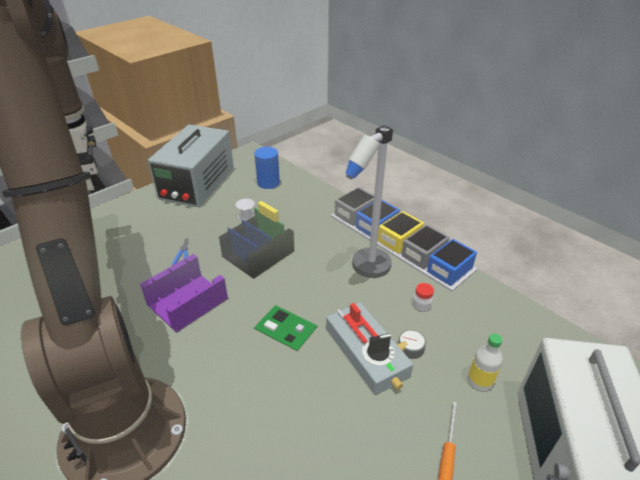

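View pics/top0.png

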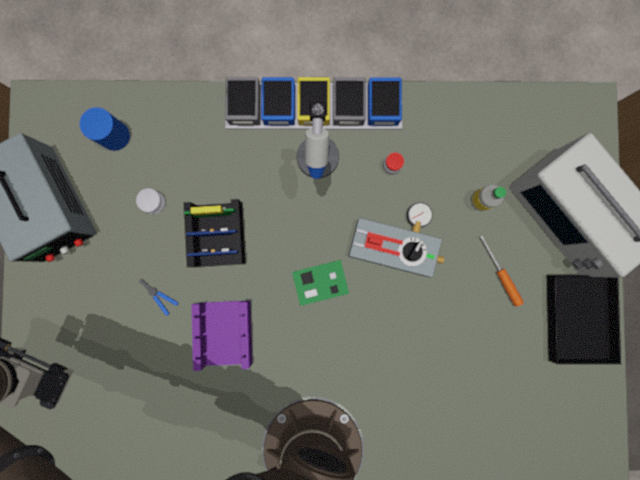

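View pics/wrist0.png

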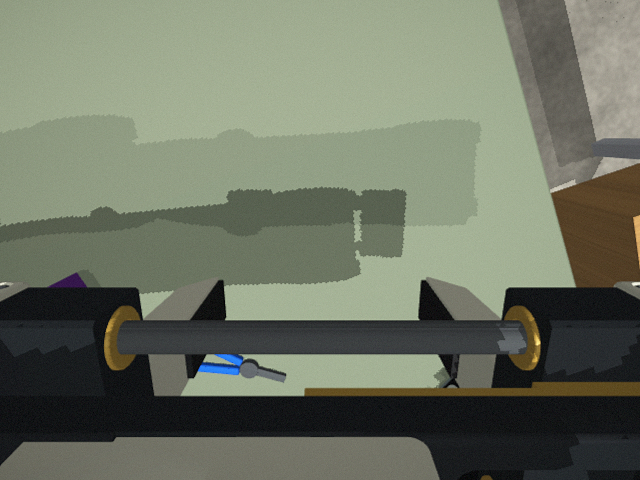

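Top view: regulator at about (395,248), black knob (414,251), red lock (378,241), black rack (214,233) with the green card and yellow handle at (210,211), nozzle (317,150). The wrist view shows only bench and pliers.
Possible confusions in the top view:
- **Rack:** black rack (214,233), purple look-alike (222,333), black tray (583,320). I choose the black rack with slots.
- **Card:** upright green card with yellow handle (210,211), flat green board (320,282). I choose the upright one with the handle.
- **Knob and yellow parts:** black knob (414,251), gauge (419,214), brass fittings (417,227 and 441,259), yellow bin (314,100).

Next is the close crop to check these.

```bash
cat > h.py <<'E'
import numpy as np,cv2,pickle
def load(n): return pickle.load(open(n+".pkl","rb"))
def ray(d,u,v,z):
    K,R,t=d["K"],d["R"],d["t"]; c=-R.T@t
    r=R.T@np.linalg.inv(K)@np.array([u,v,1.]); return c+r*(z-c[2])/r[2]
def proj(d,X):
    p=d["R"]@np.asarray(X)+d["t"]; p=d["K"]@p; return p[:2]/p[2]
def cloud(d):
    K,R,t=d["K"],d["R"],d["t"]; z=d["z_map"]; v,u=np.mgrid[:480,:640]
    P=np.stack([(u-K[0,2])/K[0,0]*z,(v-K[1,2])/K[1,1]*z,z],-1); return (P-t)@R
def crop(d,x0,y0,x1,y1,s,name):
    im=d["img"][y0:y1,x0:x1,::-1]; cv2.imwrite("pics/"+name,cv2.resize(im,None,fx=s,fy=s,interpolation=cv2.INTER_NEAREST))
E
python3 - <<'E'
from h import *
t=load("top0")
crop(t,340,195,450,285,7,"c_reg.png"); crop(t,175,190,255,275,7,"c_rack.png")
s=load("side0"); crop(s,320,120,440,400,2,"c_s.png")
P=cloud(t)
for n,u,v in [("knob",414,251),("fin",375,240),("handle",210,211),("blue1",210,232),("blue2",210,251),("rackrim",214,205),("bench",320,400)]:
    print(n,P[v,u].round(3))
E
```

```text
knob [ 0.494 -0.242  0.099]
fin [ 0.52  -0.148  0.102]
handle [0.585 0.239 0.146]
blue1 [0.539 0.249 0.096]
blue2 [0.496 0.266 0.011]
rackrim [0.616 0.258 0.005]
bench [ 0.12  -0.017  0.01 ]
```

View pics/c_reg.png

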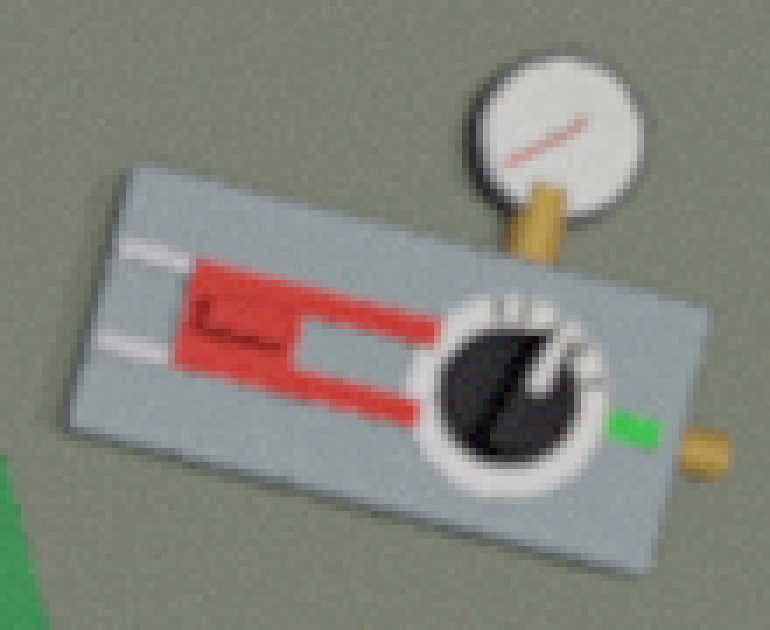

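View pics/c_rack.png

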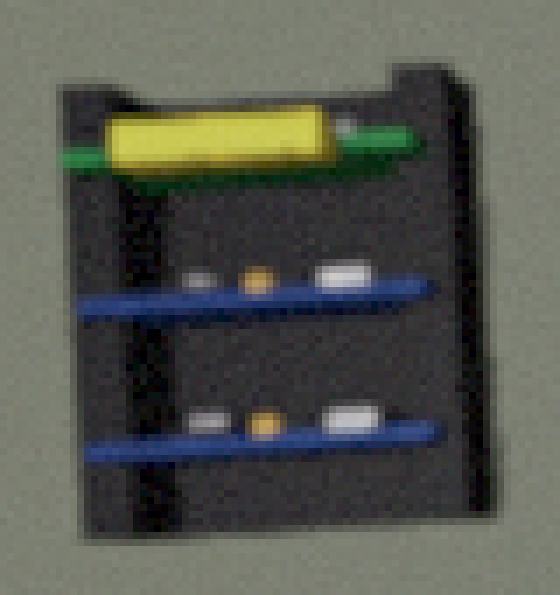

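View pics/c_s.png

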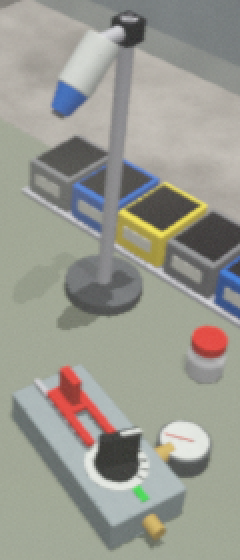

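The crop confirms the regulator with its dial, red fork and green mark at crop (635,430). It also confirms the green card with yellow handle in the slot farthest from the robot, with two blue cards behind it.

```bash
cat > m1.py <<'E'
from h import *
t=load("top0"); s=load("side0")
c=np.array([(135,165),(708,308),(648,572),(70,430)])/7+[340,195]-[.5*6/7,.5*6/7]
W=np.array([ray(t,u,v,.048)[:2] for u,v in c]); print("corners",W.round(4).tolist())
print("sizes",[round(np.linalg.norm(W[i]-W[(i+1)%4]),4) for i in range(4)])
# -y dir: from corner0->1 and 3->2
my=(W[1]-W[0]+W[2]-W[3]); my/=np.linalg.norm(my); y=-my; x=np.array([y[1],-y[0]])
ctr=W.mean(0); knob=ctr-y*0.0425
print("reg y",y,"yaw",np.arctan2(x[1],x[0]),"knob",knob)
hsv=cv2.cvtColor(t["img"],cv2.COLOR_RGB2HSV)
red=(cv2.inRange(hsv,(0,120,80),(8,255,255))|cv2.inRange(hsv,(172,120,80),(180,255,255)))
red[:, :340]=0; red[:,440:]=0; red[:200]=0; 
ys,xs=np.nonzero(red); print("red",xs.min(),xs.max(),ys.min(),ys.max())
print("pred knob px",proj(t,[*knob,.1]),proj(t,[*knob,.054]),"fin px",proj(t,[*(knob+y*.1),.1]))
g=cv2.inRange(hsv,(50,150,120),(70,255,255)); g[:,:400]=0; g[:,450:]=0
ys,xs=np.nonzero(g); gm=ray(t,xs.mean(),ys.mean(),.048)[:2]; print("green",xs.mean(),ys.mean(),gm, (gm-knob)@x,(gm-knob)@y)
# white dial
m=cv2.inRange(hsv,(0,0,170),(180,40,255)); 
n,l,st,ce=cv2.connectedComponentsWithStats(m)
for i in range(1,n):
    if st[i,4]>15 and 340<ce[i][0]<450 and 190<ce[i][1]<290: print("white",ce[i],st[i])
E
python3 m1.py
```

```text
corners [[0.5778, -0.114], [0.5268, -0.3186], [0.4327, -0.2961], [0.4829, -0.0905]]
sizes [np.float64(0.2109), np.float64(0.0968), np.float64(0.2116), np.float64(0.0977)]
reg y [0.23959322 0.97087336] yaw -0.24194684593155935 knob [ 0.49490125 -0.2460489 ]
red 365 401 233 254
pred knob px [415.64396875 250.58305597] [412.25943573 251.21831116] fin px [375.14615074 240.55674743]
green 430.25 256.0 [ 0.48322385 -0.29192532] -0.0003455928147591812 -0.04733801093464507
white [420.14836795 213.56973294] [410 204  21  21 337]
white [361.4137931  230.82758621] [357 229  10   5  29]
white [410.15837104 254.73303167] [398 237  29  29 221]
white [418.32432432 242.62162162] [415 238   8  12  37]
white [358.5483871  244.06451613] [354 242  10   5  31]
```

```bash
python3 - <<'E'
from h import *
t=load("top0"); s=load("side0")
crop(t,290,90,350,190,6,"n_t.png"); crop(s,335,115,405,285,4,"n_s.png")
for d,n,b in((t,"top",(290,90,350,190)),(s,"side",(335,115,405,200))):
    P=cloud(d); hsv=cv2.cvtColor(d["img"],cv2.COLOR_RGB2HSV)
    m=cv2.inRange(hsv,(100,120,60),(120,255,255)); q=np.zeros_like(m); q[b[1]:b[3],b[0]:b[2]]=m[b[1]:b[3],b[0]:b[2]]
    q[:, :]=q*(P[:,:,2]>.2)
    ys,xs=np.nonzero(q); p=P[ys,xs]; print(n,len(p),xs.mean(),ys.mean(),p.mean(0).round(3),p.min(0).round(3),p.max(0).round(3))
E
```

```text
top 126 315.6587301587302 171.56349206349208 [ 0.635 -0.008  0.369] [ 0.451 -0.023  0.344] [0.646 0.008 1.375]
side 154 353.0064935064935 169.1038961038961 [ 0.636 -0.019  0.361] [-0.064 -0.645  0.342] [0.657 0.001 0.932]
```

View pics/n_t.png

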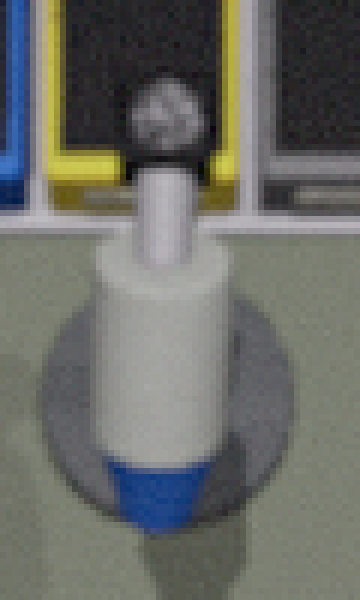

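View pics/n_s.png

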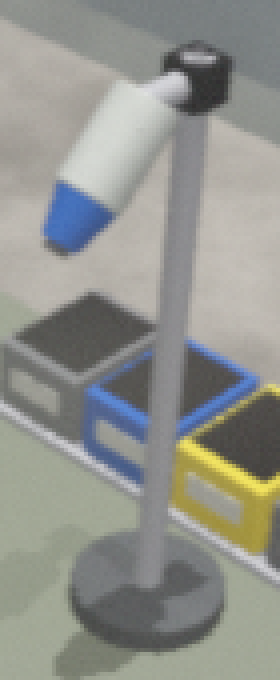

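```bash
cat > m2.py <<'E'
from h import *
t=load("top0"); s=load("side0")
def tri(pt,ps):
    A=[];b=[]
    for d,(u,v) in((t,pt),(s,ps)):
        c=-d["R"].T@d["t"]; r=d["R"].T@np.linalg.inv(d["K"])@np.array([u,v,1.]); r/=np.linalg.norm(r)
        M=np.eye(3)-np.outer(r,r); A.append(M); b.append(M@c)
    x=np.linalg.solve(sum(A),sum(b)); return x,[proj(t,x)-pt,proj(s,x)-ps]
print("cam t",-t["R"].T@t["t"])
print("foot top", ray(t,290+167/6,90+402/6,.018), ray(s,335+146/4,115+588/4,.018))
print("post top", ray(t,290+167/6,90+115/6,.42))
mt=(290+157/6,90+520/6); ms=(335+57/4,115+243/4)
print("mouth tri",tri(np.array(mt),np.array(ms)))
print("mouth plane", ray(t,*mt,.335), ray(s,*ms,.335))
# body edges at both ends: plane heights of axis approx
for nm,l,r,v,z in(("bodyback",96,232,265,.42),("bodyfront",92,218,462,.36),("blue front",125,193,525,.335)):
    print(nm,ray(t,290+(l+r)/12,90+v/6,z))
# PCA with depth on nozzle body
for d,b in((t,(300,130,335,182)),(s,(345,130,390,182))):
    P=cloud(d)[b[1]:b[3],b[0]:b[2]].reshape(-1,3)
    k=(np.abs(P[:,2]-.38)<.06)&(np.abs(P[:,0]-.66)<.08)&(np.abs(P[:,1])<.06)
    p=P[k]; c=p.mean(0); w,V=np.linalg.eigh(np.cov((p-c).T)); print(k.sum(),c.round(4),V[:,2].round(3),w.round(6))
# rack/card
hsv=cv2.cvtColor(t["img"],cv2.COLOR_RGB2HSV); m=cv2.inRange(hsv,(22,120,120),(34,255,255)); m[:, :180]=0;m[:,250:]=0;m[:195]=0;m[225:]=0
r=cv2.minAreaRect(cv2.findNonZero(m)); B=cv2.boxPoints(r); print(r)
for p in B: print(p,ray(t,*p,.142).round(4))
P=cloud(t); ys,xs=np.nonzero(m); print("handle",np.median(P[ys,xs],0))
print("shaft handle", ray(t,*r[0],.142))
# rack corners z=.075 from crop
for u,v in((62,90),(475,70),(492,515),(85,540)): print("rack",ray(t,175+u/7,190+v/7,.075).round(4))
# blue cards ends top z .093
for u,v in((80,303),(432,284),(87,452),(437,430)): print("blue",ray(t,175+u/7,190+v/7,.093).round(4))
for u,v in((63,157),(420,138)): print("green",ray(t,175+u/7,190+v/7,.108).round(4))
E
python3 m2.py
```

```text
cam t [ 0.45078836 -0.01238376  1.3748795 ]
foot top [ 0.73891118 -0.01089042  0.018     ] [ 0.73747217 -0.01630757  0.018     ]
post top [ 0.74177803 -0.01120405  0.42      ]
mouth tri (array([ 0.63273988, -0.00935558,  0.34122384]), [array([ 0.67480375, -0.72989966]), array([-0.85800994,  0.09174645])])
mouth plane [ 0.6323811  -0.00800825  0.335     ] [ 0.64179101 -0.00372934  0.335     ]
bodyback [ 0.69554845 -0.01036145  0.42      ]
bodyfront [ 0.64680432 -0.00744009  0.36      ]
blue front [ 0.63072429 -0.00866857  0.335     ]
1001 [ 0.6685 -0.0079  0.3938] [-0.74   0.022 -0.672] [4.40e-05 1.35e-04 7.86e-04]
1101 [ 0.6828 -0.0154  0.3826] [-0.956  0.019 -0.292] [8.200e-05 5.450e-04 1.268e-03]
((205.42462158203125, 209.14308166503906), (7.100162506103516, 31.007740020751953), 86.8201675415039)
[189.7477  206.45847] [0.5956 0.2874 0.142 ]
[220.70769 204.73846] [0.5997 0.2153 0.142 ]
[221.10155 211.8277 ] [0.5831 0.2141 0.142 ]
[190.14156 213.5477 ] [0.579  0.2862 0.142 ]
handle [0.5894209  0.25401955 0.14270466]
shaft handle [0.58936996 0.2507492  0.142     ]
rack [0.6124 0.3183 0.075 ]
rack [0.6196 0.1733 0.075 ]
rack [0.4634 0.1659 0.075 ]
rack [0.4545 0.3077 0.075 ]
blue [0.5362 0.3063 0.093 ]
blue [0.5429 0.1849 0.093 ]
blue [0.4848 0.3031 0.093 ]
blue [0.4925 0.1826 0.093 ]
green [0.5852 0.3092 0.108 ]
green [0.5919 0.1872 0.108 ]
```

```bash
cat >> h.py <<'E'
from scipy.spatial.transform import Rotation as Ro
def totool(st,target,Rt=None):
    R=Ro.from_rotvec(st["ee_rot"]); d=R.inv().apply(np.asarray(target)-st["position"])
    out=["shift units",(d/.04).round(2).tolist()]
    if Rt is not None: out+=["turn units",((R.inv()*Ro.from_matrix(Rt)).as_rotvec()/.08).round(2).tolist()]
    return out
def down(th):
    c,s=np.cos(th),np.sin(th); return np.array([[c,s,0],[s,-c,0],[0,0,-1.]])
def snap(n):
    from cell import arm
    d=arm.get_image(n[0] if isinstance(n,tuple) else n); return d
E
python3 - <<'E'
from h import *
from cell import arm
st=arm.observe(); w=load("wrist0"); R=Ro.from_rotvec(st["ee_rot"])
c=-w["R"].T@w["t"]; print("cam in tool",R.inv().apply(c-st["position"]), "axis in tool",R.inv().apply(w["R"][2]))
for tgt in([.495,-.246,.22],[.495,-.246,.14]): print(totool(st,tgt,down(2.817)))
E
```

```text
cam in tool [ 0.07248556 -0.00053427 -0.15714638] axis in tool [-2.74384303e-01 -2.85974753e-05  9.61620119e-01]
['shift units', [-13.8, -16.24, 0.18], 'turn units', [-0.02, 0.0, -1.14]]
['shift units', [-13.8, -16.24, 2.18], 'turn units', [-0.02, 0.0, -1.14]]
```

```bash
python3 -m pendant '[[[-0.46,-0.54,0,0,0,0,0],[-0.46,-0.54,0,0,0,0,0],[-0.46,-0.54,0,0,0,0,0],[-0.46,-0.54,0,0,0,0,0],[-0.46,-0.54,0,0,0,0,0],[-0.46,-0.54,0,0,0,0,0],[-0.46,-0.54,0,0,0,0,0],[-0.46,-0.54,0,0,0,0,0],[-0.46,-0.54,0,0,0,0,0],[-0.46,-0.54,0,0,0,0,0],[-0.46,-0.54,0,0,0,0,0],[-0.46,-0.54,0,0,0,0,0],[-0.46,-0.54,0,0,0,0,0],[-0.46,-0.54,0,0,0,0,0],[-0.46,-0.54,0,0,0,0,0]]]' 20
python3 -m pendant '[[[-0.46,-0.54,0,0,0,0,0],[-0.46,-0.54,0,0,0,0,0],[-0.46,-0.54,0,0,0,0,0],[-0.46,-0.54,0,0,0,0,0],[-0.46,-0.54,0,0,0,0,0],[-0.46,-0.54,0,0,0,0,0],[-0.46,-0.54,0,0,0,0,0],[-0.46,-0.54,0,0,0,0,0],[-0.46,-0.54,0,0,0,0,0],[-0.46,-0.54,0,0,0,0,0],[-0.46,-0.54,0,0,0,0,0],[-0.46,-0.54,0,0,0,0,0],[-0.46,-0.54,0,0,0,0,0],[-0.46,-0.54,0,0,0,0,0],[-0.46,-0.54,0,0,0,0,0],[0,0,0,0,0,-0.8,0],[0,0,0,0,0,-0.3,0],[0,0,0,0,0,0,0]]]' 20
python3 - <<'E'
from h import *
from cell import arm
d=arm.get_image("wrist"); cv2.imwrite("pics/w1.png",d["img"][:,:,::-1]); pickle.dump(d,open("w1.pkl","wb"))
d2=arm.get_image("top"); cv2.imwrite("pics/t1.png",d2["img"][:,:,::-1])
print(proj(d,[.495,-.246,.1]),proj(d,[.483,-.292,.048]),arm.observe())
E
```

```text
clock: 1.4
position: [0.3741, 0.1624, 0.2268]
ee_rot: [-0.649, -3.074, -0.0]
force: [0.6, 0.7, -0.1]
width: 1.0
clock: 2.9
position: [0.4953, -0.2437, 0.2264]
ee_rot: [-0.512, -3.099, -0.001]
force: [0.3, 0.4, -1.3]
width: 0.998
[319.59205182 230.34851645] [269.60481827 220.17305475] {'clock': 3.0, 'joints': array([-0.04896926,  0.33669745,  0.5441885 ,  1.78588403, -0.19661953,
        1.07361704,  1.80754951]), 'dq': array([-7.33785567e-03, -5.67310164e-03,  5.56435578e-03,  5.91090785e-06,
        1.89718120e-03, -2.24896187e-04, -6.54644563e-05]), 'joint_efforts': array([  0.69555184, -51.56149149,   6.461775  , -29.97544885,
         0.10809967,   0.05583411,   0.13532193]), 'position': array([ 0.49552562, -0.24290518,  0.2266648 ]), 'ee_rot': array([-5.12932423e-01, -3.09899937e+00, -1.32103676e-03]), 'force': array([-0.27874881, -0.04167493,  0.2845785 ]), 'ft_torque': array([ 0.00389616, -0.03875434, -0.06520326]), 'width': 1.0025961606365321}
```

View pics/w1.png

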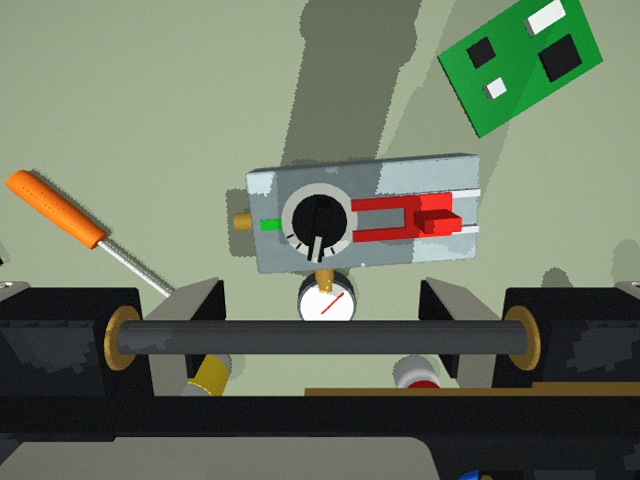

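The wrist view shows the knob at (320,222), its white pointer pointing down at (318,247), the green mark at (270,224), and the lock fin at (440,218).

```bash
python3 - <<'E'
from h import *
crop(load("w1"),255,170,385,280,6,"w1c.png")
E
```

```text
(no output)
```

View pics/w1c.png

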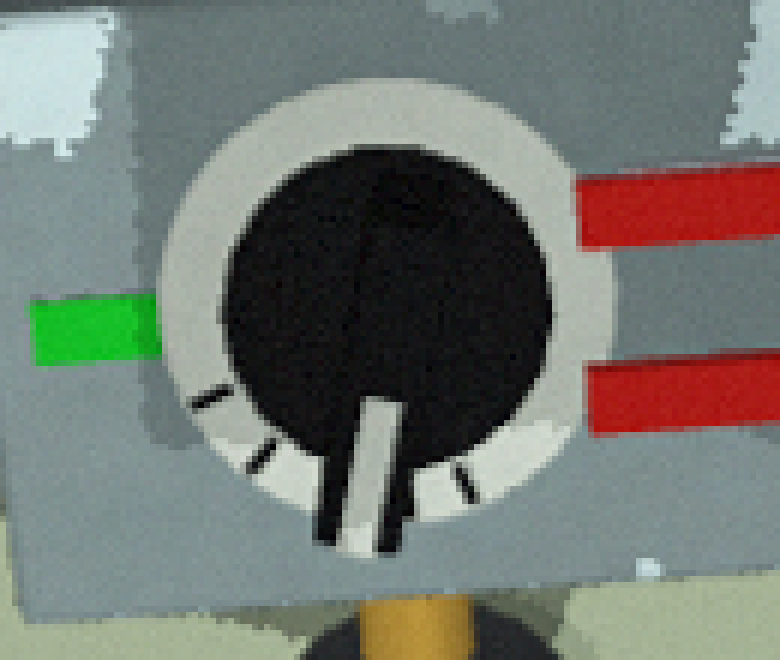

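```bash
python3 - <<'E'
from h import *
from cell import arm
w=load("w1"); f=lambda u,v,z: ray(w,255+u/6,170+v/6,z)
c=f(387,305,.054); print("disc",c)
a=f(357,551,.1); b=f(382,398,.1); print("stripe",a,b); d=(a-b)[:2]; th=np.arctan2(d[1],d[0]); print("bar angle",th, "tip dist",np.linalg.norm(a-c), np.arctan2(*(a-c)[1::-1]))
tgt=np.arctan2(-.97087,-.23959); print("turn cw",th-tgt)
print("green",f(95,330,.048), "dial",f(388,300,.048))
gd=f(95,330,.048)-c; print("green dir",np.arctan2(gd[1],gd[0]),tgt)
st=arm.observe(); print(totool(st,[c[0],c[1],.088+.003],down(th+np.pi)))
E
```

```text
disc [ 0.49745363 -0.24718638  0.054     ]
stripe [ 0.51896589 -0.25861653  0.1       ] [ 0.49947631 -0.24831818  0.1       ]
bar angle -0.4861110507894805 tip dist 0.05205214605567475 -0.48839789908723585
turn cw 1.3266298015573676
green [ 0.48774447 -0.29257744  0.048     ] dial [ 0.49803205 -0.24725315  0.048     ]
green dir -1.7815209724826415 -1.8127408523468482
['shift units', [-0.08, -0.09, 3.39], 'turn units', [0.01, -0.01, 1.98]]
```

```bash
python3 -m pendant '[[[-0.05,-0.05,0,0,0,0.66,0],[-0.03,-0.04,0.3,0,0,0.66,0],[0,0,0.4,0,0,0.66,0],[0,0,0.5,0,0,0,0],[0,0,0.5,0,0,0,0],[0,0,0.5,0,0,0,0],[0,0,0.5,0,0,0,0],[0,0,0.4,0,0,0,0],[0,0,0.2,0,0,0,0],[0,0,0.1,0,0,0,0],[0,0,0,0,0,0,0]]]' 20
python3 -m pendant '[[[0,0,0,0,0,0,1],[0,0,0,0,0,0,1],[0,0,0,0,0,0,1],[0,0,0,0,0,0,1],[0,0,0,0,0,0,1],[0,0,0,0,0,0,1],[0,0,0,0,0,0,1],[0,0,0,0,0,0,1]]]' 20
```

```text
clock: 3.92
position: [0.4973, -0.2478, 0.0906]
ee_rot: [-0.756, -3.049, -0.0]
force: [-0.1, 0.2, 1.0]
width: 0.999
clock: 4.58
position: [0.4974, -0.2485, 0.0909]
ee_rot: [0.756, 3.049, 0.0]
force: [-0.8, -0.3, 0.9]
width: 0.468
```

```bash
python3 -m pendant '[[[0,0,0,0,0,0,1],[0,0,0,0,0,0,1],[0,0,0,0,0,0,1],[0,0,0,0,0,0,1],[0,0,0,0,0,0,1],[0,0,0,0,0,0,1],[0,0,0,0,0,0,1],[0,0,0,0,0,0,1],[0,0,0,0,0,0,1]]]' 20; python3 -c "
from cell import arm
s=arm.observe();print(s['width'],s['force'],s['ft_torque'],s['joints'])"
```

```text
clock: 5.33
position: [0.4979, -0.2475, 0.0908]
ee_rot: [0.755, 3.049, 0.002]
force: [2.5, 5.1, 0.8]
width: 0.126
0.125719926980718 [2.50894083 5.13280873 0.78787111] [ 1.10721765 -0.45626063 -0.05998721] [ 0.00859686  0.5103857   0.50026374  1.92507585 -0.33815438  0.78922379
  1.78188608]
```

```bash
python3 -m pendant '[[[0,0,0,0,0,0.5,1],[0,0,0,0,0,0.8,1],[0,0,0,0,0,0.9,1],[0,0,0,0,0,0.9,1],[0,0,0,0,0,0.9,1],[0,0,0,0,0,0.9,1],[0,0,0,0,0,0.9,1],[0,0,0,0,0,0.9,1],[0,0,0,0,0,0.9,1],[0,0,0,0,0,0.9,1],[0,0,0,0,0,0.9,1],[0,0,0,0,0,0.9,1],[0,0,0,0,0,0.9,1],[0,0,0,0,0,0.9,1],[0,0,0,0,0,0.9,1],[0,0,0,0,0,0.9,1],[0,0,0,0,0,0.9,1],[0,0,0,0,0,0.9,1],[0,0,0,0,0,0.9,1],[0,0,0,0,0,0,1]]]' 20
python3 - <<'E'
from h import *
from cell import arm
d=arm.get_image("wrist"); cv2.imwrite("pics/w2.png",d["img"][:,:,::-1]); pickle.dump(d,open("w2.pkl","wb"))
s=arm.observe(); x=Ro.from_rotvec(s["ee_rot"]).as_matrix()[:,0]; print("tool x ang",np.arctan2(x[1],x[0]),"want",1.329,s["force"],s["ft_torque"],s["joints"])
E
```

```text
clock: 7.0
position: [0.4974, -0.2478, 0.0908]
ee_rot: [-2.477, -1.93, -0.0]
force: [1.3, 5.3, 4.7]
width: 0.127
tool x ang 1.327757121663934 want 1.329 [0.23478957 5.12014902 4.00534387] [ 1.04803526  0.13855915 -0.04926625] [-0.22551381  0.6138938   0.87545978  1.94288957 -0.61425211  0.87625422
  0.73114014]
```

View pics/w2.png

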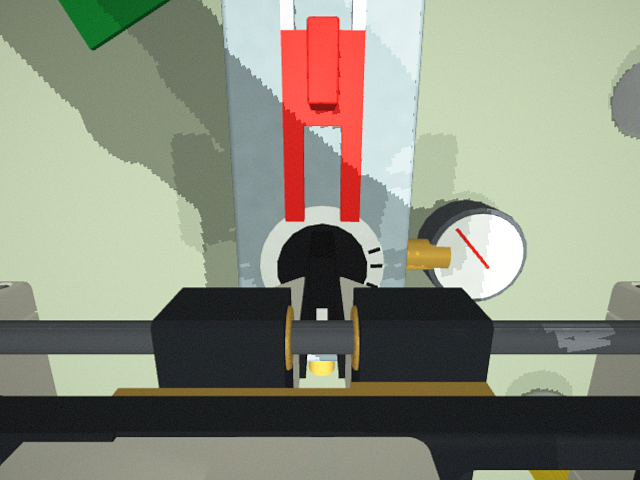

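Wrist view: the bar is in the jaws at (322,300), and the regulator's edges are symmetric about column 323, so the bar is aligned with the regulator's y axis. The fin at (323,65) is straight ahead. Next I release, rise, check the pointer and go to the fin.

```bash
python3 -m pendant '[[[0,0,0,0,0,0,0],[0,0,0,0,0,0,0],[0,0,0,0,0,0,0],[0,0,0,0,0,0,0],[0,0,-0.4,0,0,0,0],[0,0,-0.4,0,0,0,0],[0,0,-0.4,0,0,0,0],[0.4,0,-0.3,0,0,0,0],[0.5,0,0,0,0,0,0],[0.5,0,0,0,0,0,0],[0.5,0,0,0,0,0,0],[0.4,0,0,0,0,0,0],[0.2,0,0,0,0,0,0],[0,0,0,0,0,0,0]]]' 20
python3 - <<'E'
from h import *
from cell import arm
d=arm.get_image("wrist"); cv2.imwrite("pics/w3.png",d["img"][:,:,::-1]); pickle.dump(d,open("w3.pkl","wb"))
d=arm.get_image("side"); pickle.dump(d,open("s3.pkl","wb")); crop(d,310,280,450,420,5,"s3c.png")
d=arm.get_image("top"); pickle.dump(d,open("t3.pkl","wb")); crop(d,340,195,450,285,7,"t3c.png")
print(totool(arm.observe(),[.5215,-.1504,.091],down(1.329)))
E
```

```text
clock: 8.22
position: [0.522, -0.1497, 0.1506]
ee_rot: [-2.471, -1.939, -0.0]
force: [0.2, 0.2, 0.0]
width: 0.995
['shift units', [0.06, -0.01, 1.5], 'turn units', [0.0, 0.01, -0.04]]
```

View pics/w3.png

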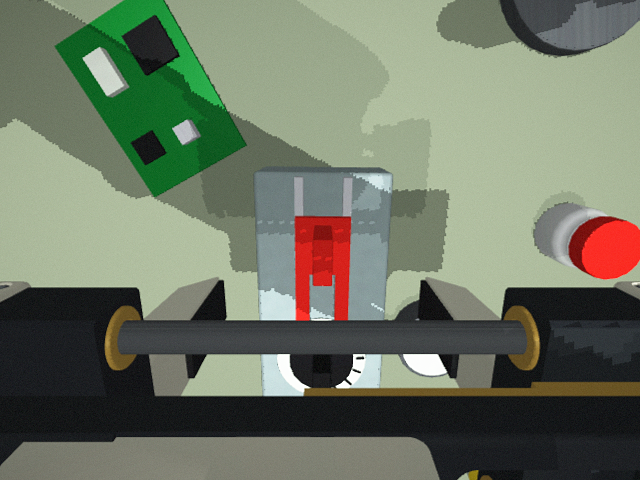

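View pics/s3c.png

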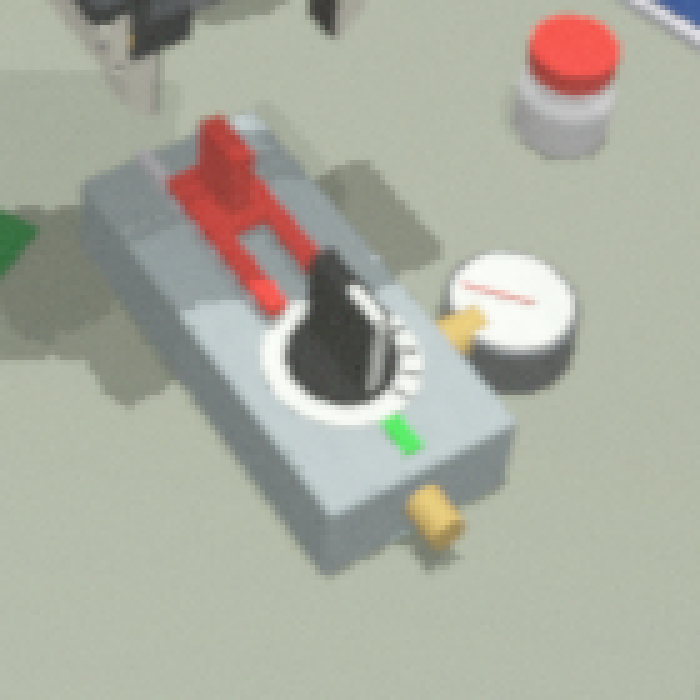

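View pics/t3c.png

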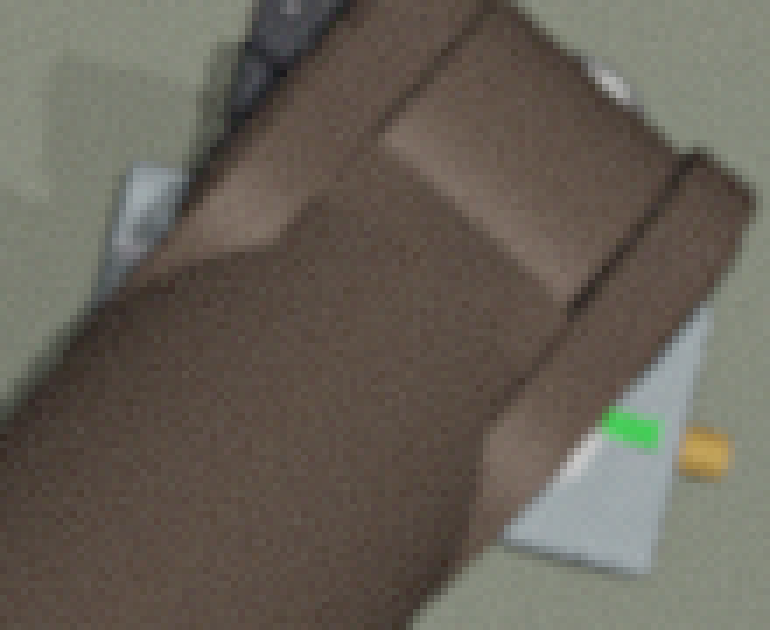

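```bash
python3 - <<'E'
from h import *
s=load("s3"); k=np.array([.4975,-.2472]); y=np.array([.2396,.9709]); x=np.array([y[1],-y[0]])
for n,p,z in(("ptr top",k-y*.023,.1),("ptr foot",k-y*.023,.054),("back top",k+y*.023,.1),("ctr",k,.1),("green",k-y*.047,.048),("ptr +.14",k-(y*np.cos(.14)+x*np.sin(.14))*.023,.1),("ptr -.14",k-(y*np.cos(.14)-x*np.sin(.14))*.023,.1)):
    print(n,((proj(s,[*p,z])-[310,280])*5).round(1))
E
```

```text
ptr top [380.9 322.7]
ptr foot [371.4 388.8]
back top [319.5 249.8]
ctr [349.7 285.7]
green [402.4 436.7]
ptr +.14 [374.4 325.3]
ptr -.14 [386.7 319.3]
```

The side crop shows the pointer tip at about (381,322), and the prediction for exactly on the mark is (381,323). The knob is set, so I go down onto the fin.

```bash
python3 -m pendant '[[[0.04,0,0.4,0,0,0,0.6],[0,0,0.4,0,0,0,0.6],[0,0,0.4,0,0,0,0.6],[0,0,0.2,0,0,0,0.6],[0,0,0.05,0,0,0,0.6],[0,0,0,0,0,0,1],[0,0,0,0,0,0,1],[0,0,0,0,0,0,1],[0,0,0,0,0,0,1],[0,0,0,0,0,0,1],[0,0,0,0,0,0,1],[0,0,0,0,0,0,1],[0,0,0,0,0,0,1],[0,0,0,0,0,0,1],[0,0,0,0,0,0,1],[0,0,0,0,0,0,1],[0,0,0,0,0,0,1],[0,0,0,0,0,0,1]]]' 20
```

```text
clock: 9.87
position: [0.5223, -0.1499, 0.093]
ee_rot: [2.474, 1.935, 0.001]
force: [3.0, 0.4, 0.5]
width: 0.128
```

```bash
python3 -m pendant '[[[-0.15,0,0,0,0,0,1],[-0.2,0,0,0,0,0,1],[-0.2,0,0,0,0,0,1],[-0.2,0,0,0,0,0,1],[-0.2,0,0,0,0,0,1],[-0.15,0,0,0,0,0,1],[-0.1,0,0,0,0,0,1],[0,0,0,0,0,0,1]]]' 20;python3 -m pendant '[[[-0.05,0,0,0,0,0,1],[-0.03,0,0,0,0,0,1],[0,0,0,0,0,0,1]]]' 20
```

```text
clock: 10.53
position: [0.51, -0.1981, 0.0929]
ee_rot: [2.476, 1.933, -0.001]
force: [1.2, -2.5, 3.3]
width: 0.128
clock: 10.78
position: [0.5099, -0.1985, 0.0929]
ee_rot: [-2.473, -1.935, -0.002]
force: [2.8, 4.0, 6.1]
width: 0.126
```

```bash
python3 -m pendant '[[[-0.06,0,0,0,0,0,1],[-0.06,0,0,0,0,0,1],[0,0,0,0,0,0,1],[0,0,0,0,0,0,1]]]' 20
```

```text
clock: 11.12
position: [0.5098, -0.1989, 0.0929]
ee_rot: [-2.466, -1.937, -0.008]
force: [4.8, 16.7, 13.2]
width: 0.13
```

```bash
python3 -m pendant '[[[0,0,0,0,0,0,0],[0,0,0,0,0,0,0],[0,0,0,0,0,0,0],[0,0,0,0,0,0,0],[0,0,0,0,0,0,0],[0,0,-0.4,0,0,0,0],[0,0,-0.5,0,0,0,0],[0,0,-0.5,0,0,0,0],[0.5,0,-0.5,0,0,0,0],[0.6,0,-0.5,0,0,0,0],[0.6,0,-0.5,0,0,0,0],[0.6,0,-0.3,0,0,0,0],[0.6,0,0,0,0,0,0],[0.4,0,0,0,0,0,0],[0,0,0,0,0,0,0]]]' 20
python3 - <<'E'
from h import *
from cell import arm
d=arm.get_image("wrist"); cv2.imwrite("pics/w4.png",d["img"][:,:,::-1]); pickle.dump(d,open("w4.pkl","wb"))
d=arm.get_image("side"); pickle.dump(d,open("s4.pkl","wb")); crop(d,310,280,450,420,5,"s4c.png")
s=load("s4"); k=np.array([.4975,-.2472]); y=np.array([.2396,.9709])
for o in(.035,.065): print(((proj(s,[*(k+y*o),.1])-[310,280])*5).round(1))
print(arm.observe()["joints"].round(2))
E
```

```text
clock: 12.37
position: [0.5412, -0.072, 0.2204]
ee_rot: [-2.469, -1.941, -0.001]
force: [0.2, 0.4, -0.5]
width: 0.995
[304.  231.5]
[266.4 186.8]
[-0.7   0.46  1.06  1.83 -0.44  1.12  0.28]
```

View pics/w4.png

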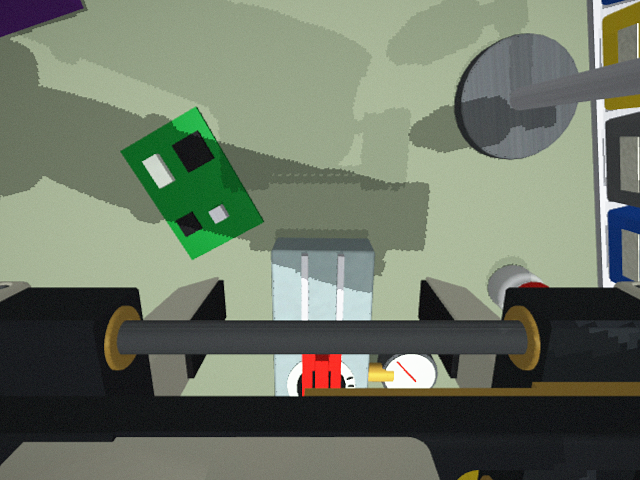

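View pics/s4c.png

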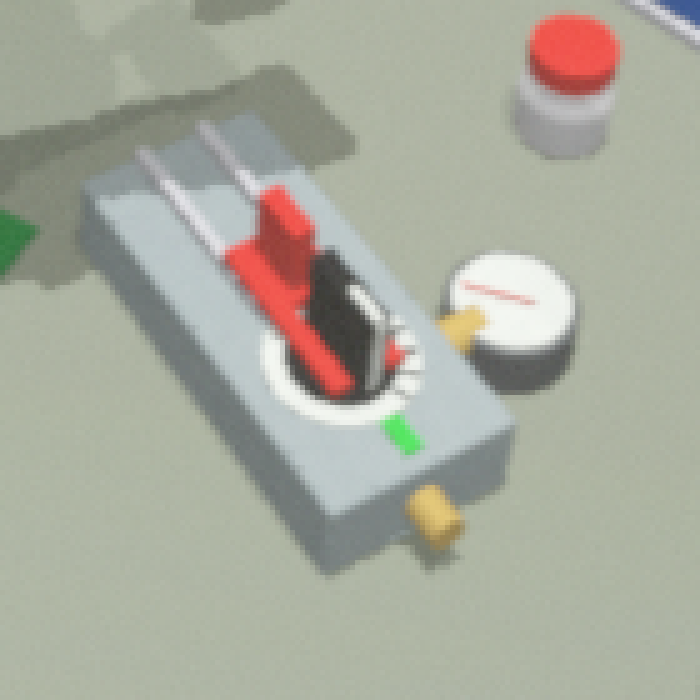

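Side crop: the fin top lies along (266,187)–(310,220), and the prediction for fully home is (266,187)–(304,231). The prongs straddle the bar foot and the pointer is still on the mark. Now I go round the nozzle to the card.

```bash
python3 -m pendant '[[[-0.13,-0.5,0,0,0,0,0],[-0.13,-0.55,0,0,0,0,0],[-0.13,-0.55,0,0,0,0,0],[-0.13,-0.55,0,0,0,0,0],[-0.13,-0.5,0,0,0,0,0],[0,-0.5,0,0,0,0,0],[0.55,-0.15,0,0,0,0,0],[0.65,-0.16,0,0,0,0,0],[0.7,-0.17,0,0,0,0,0],[0.7,-0.17,0,0,0,0,0],[0.7,-0.17,0,0,0,0,0],[0.7,-0.17,0,0,0,0,0],[0.7,-0.17,0,0,0,0,0],[0.7,-0.17,0,0,0,-0.6,0],[0.7,-0.15,0,0,0,-0.8,0],[0.7,-0.1,0,0,0,-0.8,0],[0.3,0,0,0,0,-0.8,0],[0,0,0,0,0,-0.7,0],[0,0,0,0,0,0,0]]]' 20
python3 - <<'E'
from h import *
from cell import arm
d=arm.get_image("wrist"); cv2.imwrite("pics/w5.png",d["img"][:,:,::-1]); pickle.dump(d,open("w5.pkl","wb"))
st=arm.observe();print(totool(st,[.589,.2507,.22],down(1.628)),st["joints"].round(2))
E
```

```text
clock: 14.05
position: [0.4126, 0.2194, 0.2206]
ee_rot: [2.16, 2.28, -0.001]
force: [-0.6, -1.0, -2.2]
width: 1.0
['shift units', [0.58, 4.44, 0.02], 'turn units', [-0.0, 0.01, -0.1]] [-1.44  0.26  1.04  2.   -0.26  1.02 -0.22]
```

View pics/w5.png

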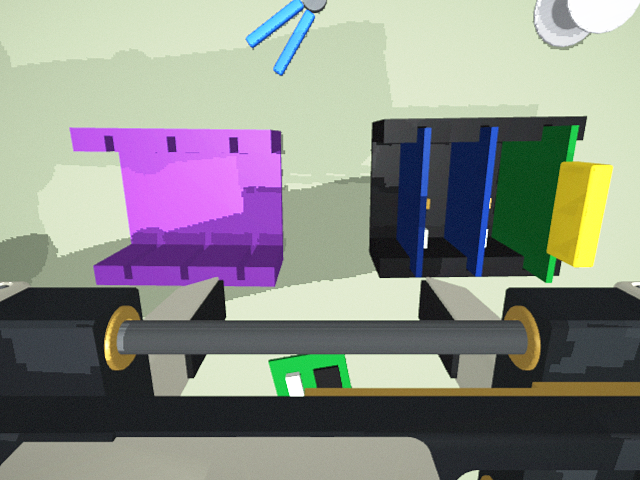

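The wrist view shows the black rack at (475,200), two blue cards, and the green card with yellow handle at (580,215). The purple look-alike is at (185,205), to be avoided.

```bash
python3 -m pendant '[[[0.1,0.4,0,0,0,-0.1,0],[0.1,0.6,0,0,0,0,0],[0.1,0.65,0,0,0,0,0],[0.1,0.65,0,0,0,0,0],[0.1,0.65,0,0,0,0,0],[0.08,0.65,0,0,0,0,0],[0,0.55,0,0,0,0,0],[0,0.29,0,0,0,0,0],[0,0,0,0,0,0,0]]]' 20
python3 - <<'E'
from h import *
from cell import arm
d=arm.get_image("wrist"); cv2.imwrite("pics/w6.png",d["img"][:,:,::-1]); pickle.dump(d,open("w6.pkl","wb"))
d2=arm.get_image("side"); pickle.dump(d2,open("s6.pkl","wb")); crop(d2,180,120,330,290,4,"s6c.png")
st=arm.observe();print(st["position"],st["joints"].round(2))
hsv=cv2.cvtColor(d["img"],cv2.COLOR_RGB2HSV); m=cv2.inRange(hsv,(24,120,120),(34,255,255)); m[:120]=0;m[290:]=0
n,l,s,c=cv2.connectedComponentsWithStats(m); print(s[1:][s[1:,4]>50])
E
```

```text
clock: 14.85
position: [0.5907, 0.2515, 0.2207]
ee_rot: [2.158, 2.28, -0.0]
force: [0.1, -0.2, -0.1]
width: 1.0
[0.58824667 0.25220688 0.22071865] [-1.04  0.58  0.9   1.59 -0.48  1.2   0.01]
[[ 312  192   22   98 2004]]
```

View pics/w6.png

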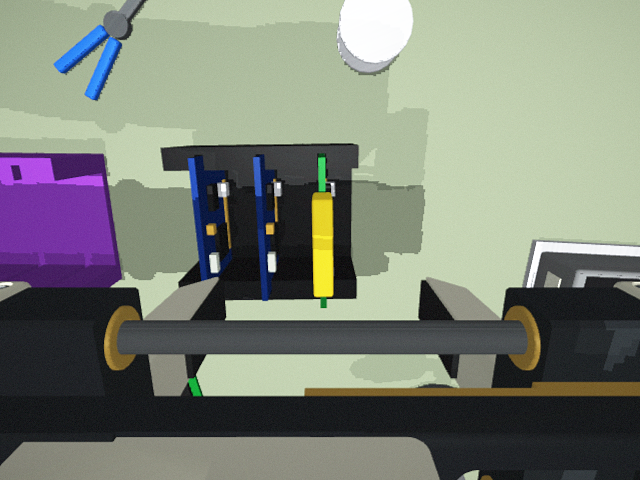

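```bash
python3 - <<'E'
from h import *
from cell import arm
d=load("w6")
for u,v in((322.5,194),(322.5,240),(313,230),(331,230),(322.5,290)): print(u,v,ray(d,u,v,.142).round(4))
a=ray(d,322.5,157,.108);b=ray(d,323.5,304,.108);print("green edge",a,b)
hsv=cv2.cvtColor(d["img"],cv2.COLOR_RGB2HSV); m=cv2.inRange(hsv,(24,120,120),(34,255,255)); m[:190]=0;m[298:]=0
for v in(200,230,260,285): xs=np.nonzero(m[v,280:360])[0]+280; print(v,xs.min(),xs.max())
print(totool(arm.observe(),[.589,.2507,.131],down(1.628)))
E
```

```text
322.5 194 [0.5904 0.2878 0.142 ]
322.5 240 [0.5921 0.2568 0.142 ]
313 230 [0.5854 0.2634 0.142 ]
331 230 [0.5974 0.264  0.142 ]
322.5 290 [0.5941 0.2204 0.142 ]
green edge [0.58935356 0.30933199 0.108     ] [0.5965818  0.19312137 0.108     ]
200 312 332
230 312 332
260 313 332
285 313 333
['shift units', [-0.04, 0.02, 2.24], 'turn units', [-0.0, 0.01, -0.01]]
```

```bash
python3 -m pendant '[[[-0.02,0.05,0.3,0,0,0,0],[0,0,0.5,0,0,0,0],[0,0,0.5,0,0,0,0],[0,0,0.5,0,0,0,0],[0,0,0.3,0,0,0,0],[0,0,0.1,0,0,0,0.5],[0,0,0,0,0,0,0.7],[0,0,0,0,0,0,0.7],[0,0,0,0,0,0,0.7],[0,0,0,0,0,0,1],[0,0,0,0,0,0,1],[0,0,0,0,0,0,1],[0,0,0,0,0,0,1],[0,0,0,0,0,0,1],[0,0,0,0,0,0,1],[0,0,0,0,0,0,1],[0,0,0,0,0,0,1],[0,0,0,0,0,0,1],[0,0,0,0,0,0,1]]]' 40
python3 -m pendant '[[[0,0,0,0,0,0,1],[0,0,0,0,0,0,1],[0,0,0,0,0,0,1]]]' 40
```

```text
clock: 16.53
position: [0.5902, 0.2534, 0.1328]
ee_rot: [2.153, 2.288, 0.0]
force: [0.7, 0.4, -0.8]
width: 0.148
clock: 16.78
position: [0.5901, 0.2535, 0.1328]
ee_rot: [2.153, 2.288, -0.0]
force: [-0.2, 0.4, -0.6]
width: 0.148
```

```bash
python3 -m pendant '[[[0,0,-0.15,0,0,0,1],[0,0,-0.25,0,0,0,1],[0,0,-0.25,0,0,0,1],[0,0,-0.25,0,0,0,1],[0,0,-0.25,0,0,0,1],[0,0,-0.25,0,0,0,1],[0,0,-0.25,0,0,0,1],[0,0,-0.25,0,0,0,1],[0,0,-0.25,0,0,0,1],[0,0,-0.3,0,0,0,1],[0,0,-0.3,0,0,0,1],[0,0,-0.3,0,0,0,1],[0,0,-0.3,0,0,0,1],[0,0,-0.25,0,0,0,1],[0,0,-0.2,0,0,0,1],[0,0,0,0,0,0,1]]]' 40
python3 - <<'E'
from h import *
from cell import arm
d=arm.get_image("wrist"); cv2.imwrite("pics/w7.png",d["img"][:,:,::-1]); pickle.dump(d,open("w7.pkl","wb"))
d2=arm.get_image("side"); pickle.dump(d2,open("s7.pkl","wb")); crop(d2,150,80,420,290,2.9,"s7c.png")
st=arm.observe();print(st)
E
```

```text
clock: 18.12
position: [0.5909, 0.2534, 0.2868]
ee_rot: [2.153, 2.287, 0.004]
force: [-0.5, 0.2, -2.0]
width: 0.148
{'clock': 18.2167, 'joints': array([-1.05474223,  0.54093965,  0.92979121,  1.49044509, -0.43902626,
        1.33031176, -0.02820852]), 'dq': array([-0.0002507 ,  0.00999756, -0.00828444,  0.01670123, -0.00186393,
       -0.00319078,  0.00016718]), 'joint_efforts': array([ 1.22667910e-01, -6.31943107e+01,  1.54090136e+01, -3.17562997e+01,
       -1.72587734e-02,  1.04693247e-01, -2.86201271e-02]), 'position': array([0.59012347, 0.25348228, 0.28478555]), 'ee_rot': array([-2.15309813e+00, -2.28765687e+00, -1.66559737e-04]), 'force': array([-0.60882925,  0.3783133 , -1.16156157]), 'ft_torque': array([-0.07002692,  0.04016751, -0.03317447]), 'width': 0.14401584108521806}
```

View pics/s7c.png

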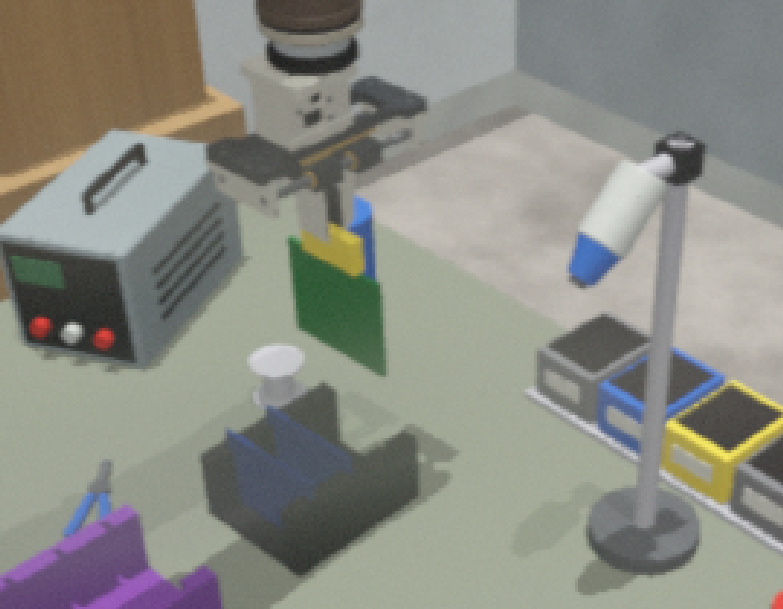

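View pics/w7.png

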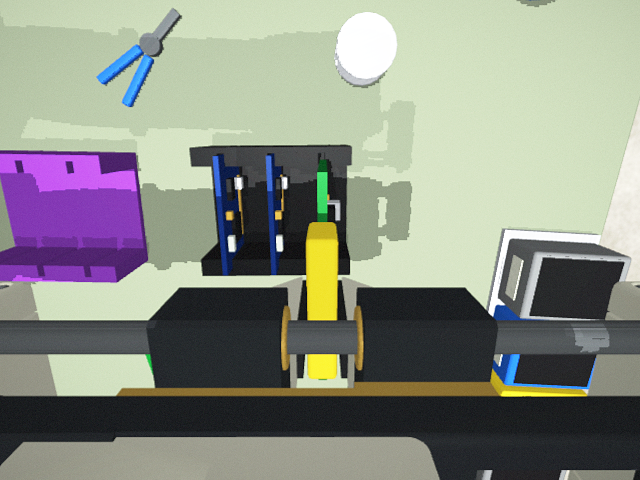

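```bash
python3 -m pendant '[[[-0.05,-0.2,0,0,0,0,1],[-0.1,-0.35,0,0,0,0,1],[-0.15,-0.4,0,0,0,0,1],[-0.15,-0.4,0,0,0,0,1],[-0.15,-0.4,0,0,0,0,1],[-0.15,-0.4,0,0,0,0,1],[-0.15,-0.4,0,0,0,0,1],[-0.1,-0.3,0,0,0,0,1],[-0.05,-0.2,0,0,0,0,1],[0,0,0,0,0,0,1]]]' 40
python3 - <<'E'
from h import *
from cell import arm
st=arm.observe();print(st["position"],st["joints"].round(2))
w=load("w7")
for u,v in((322,223),(322,380)): print("handle end",ray(w,u,v,.294))
X=np.array([.707,-.018,.707]);X/=np.linalg.norm(X);Y=np.cross([0,0,1],X);Y/=np.linalg.norm(Y);Z=np.cross(X,Y)
Rt=np.stack([Y,X,-Z],1); print(Rt.round(3),totool(st,[.479,-.0015,.283],Rt), totool(st,st["position"],Rt))
E
```

```text
clock: 19.05
position: [0.469, 0.2036, 0.2844]
ee_rot: [-2.152, -2.286, 0.001]
force: [0.0, -0.0, -1.3]
width: 0.148
[0.46899102 0.20364384 0.28438028] [-1.31  0.28  1.04  1.81 -0.26  1.2  -0.14]
handle end [0.58977157 0.29079886 0.294     ]
handle end [0.59445469 0.21352701 0.294     ]
[[ 0.025  0.707  0.707]
 [ 1.    -0.018 -0.018]
 [-0.     0.707 -0.707]] ['shift units', [-5.13, -0.06, 0.03], 'turn units', [-9.83, -0.43, 1.02]] ['shift units', [0.0, 0.0, 0.0], 'turn units', [-9.83, -0.43, 1.02]]
```

```bash
python3 -m pendant '[[[0,0,0,-0.4,-0.02,0.05,1],[0,0,0,-0.6,-0.03,0.06,1],[0,0,0,-0.7,-0.03,0.07,1],[0,0,0,-0.7,-0.03,0.07,1],[0,0,0,-0.7,-0.03,0.07,1],[0,0,0,-0.7,-0.03,0.07,1],[0,0,0,-0.7,-0.03,0.07,1],[0,0,0,-0.7,-0.03,0.07,1],[0,0,0,-0.7,-0.03,0.07,1],[0,0,0,-0.7,-0.03,0.07,1],[0,0,0,-0.7,-0.03,0.07,1],[0,0,0,-0.7,-0.03,0.07,1],[0,0,0,-0.7,-0.03,0.07,1],[0,0,0,-0.7,-0.03,0.07,1],[0,0,0,-0.4,-0.02,0.05,1],[0,0,0,0,0,0,1],[0,0,0,0,0,0,1]]]' 40
python3 - <<'E'
from h import *
from cell import arm
st=arm.observe();print(st["position"],st["joints"].round(2))
X=np.array([.707,-.018,.707]);X/=np.linalg.norm(X);Y=np.cross([0,0,1],X);Y/=np.linalg.norm(Y);Z=np.cross(X,Y)
Rt=np.stack([Y,X,-Z],1); print(totool(st,[.479,-.0015,.283],Rt),Ro.from_rotvec(st["ee_rot"]).as_matrix().round(3))
E
```

```text
clock: 20.47
position: [0.4708, 0.2041, 0.2845]
ee_rot: [1.778, 1.738, 0.715]
force: [0.0, -0.2, -1.6]
width: 0.146
[0.47076242 0.20414534 0.28452321] [-1.64 -0.13  0.63  2.38  1.18  0.79 -1.87]
['shift units', [-5.13, 0.2, 0.27], 'turn units', [-0.02, 0.01, 0.04]] [[ 0.024  0.708  0.705]
 [ 1.    -0.015 -0.019]
 [-0.003  0.706 -0.709]]
```

```bash
python3 -m pendant '[[[-0.15,0.01,0.02,0,0,0,1],[-0.3,0.01,0.02,0,0,0,1],[-0.35,0.02,0.02,0,0,0,1],[-0.35,0.02,0.02,0,0,0,1],[-0.35,0.02,0.02,0,0,0,1],[-0.35,0.02,0.02,0,0,0,1],[-0.35,0.02,0.02,0,0,0,1],[-0.35,0.02,0.02,0,0,0,1],[-0.35,0.02,0.02,0,0,0,1],[-0.35,0.02,0.02,0,0,0,1],[-0.35,0.02,0.02,0,0,0,1],[-0.35,0.02,0.02,0,0,0,1],[-0.35,0.02,0.02,0,0,0,1],[-0.35,0,0,0,0,0,1],[-0.3,0,0,0,0,0,1],[-0.18,0,0,0,0,0,1],[0,0,0,0,0,0,1],[0,0,0,0,0,0,1]]]' 40
python3 - <<'E'
from h import *
from cell import arm
st=arm.observe();print(st["position"],st["joints"].round(2),st["width"],st["force"])
X=np.array([.707,-.018,.707]);X/=np.linalg.norm(X);Y=np.cross([0,0,1],X);Y/=np.linalg.norm(Y);Z=np.cross(X,Y)
Rt=np.stack([Y,X,-Z],1); print(totool(st,[.479,-.0015,.283],Rt),Ro.from_rotvec(st["ee_rot"]).as_matrix().round(3))
for n in("side","top","wrist"):
    d=arm.get_image(n); cv2.imwrite(f"pics/{n}8.png",d["img"][:,:,::-1]); pickle.dump(d,open(n+"8.pkl","wb"))
crop(load("side8"),250,110,420,290,4,"s8c.png"); crop(load("top8"),260,90,380,290,3,"t8c.png")
E
```

```text
clock: 21.97
position: [0.4799, -0.0028, 0.2844]
ee_rot: [1.781, 1.733, 0.717]
force: [0.3, -0.8, -0.7]
width: 0.147
[ 0.47993808 -0.00280406  0.2844497 ] [-1.17 -0.43  0.63  2.51  1.28  0.63 -1.49] 0.14721963918611292 [ 0.26644637 -0.79306745 -0.67726507]
['shift units', [0.03, -0.04, 0.01], 'turn units', [-0.01, 0.01, -0.01]] [[ 0.027  0.708  0.706]
 [ 1.    -0.019 -0.019]
 [ 0.     0.706 -0.708]]
```

View pics/s8c.png

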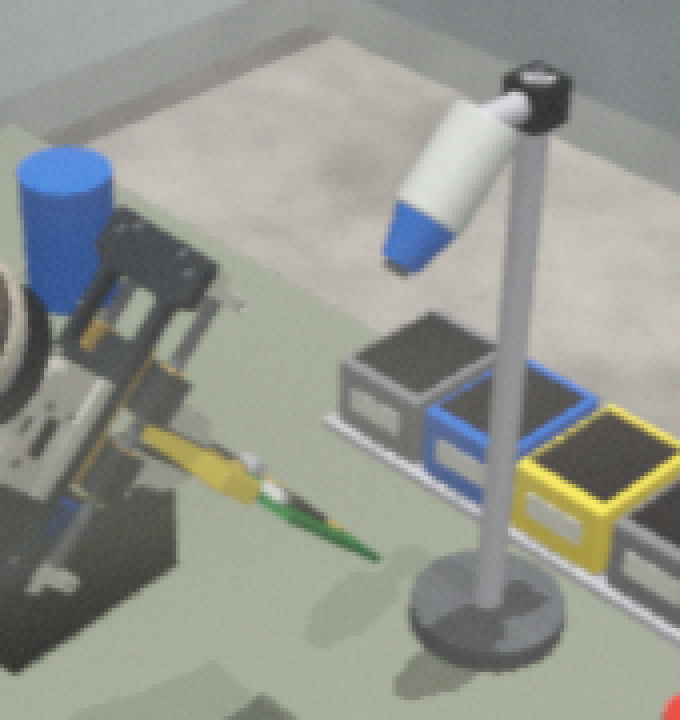

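View pics/t8c.png

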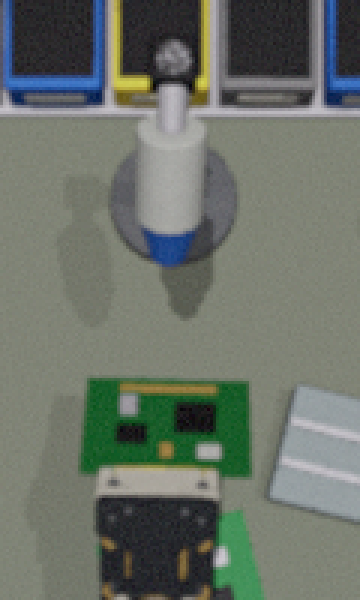

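View pics/wrist8.png

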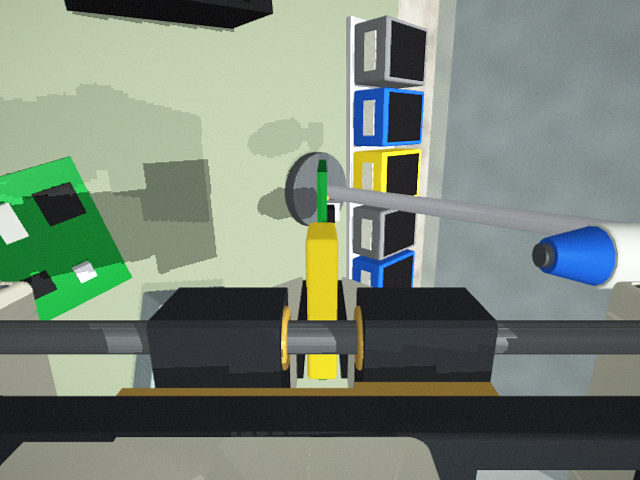

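The views show the card leaned back with chips facing the nozzle and the handle uppermost. In the wrist view the dark mouth disc is at (543,255). I triangulate it from wrist and side, then check the card.

```bash
python3 - <<'E'
from h import *
from cell import arm
w=load("wrist8"); s=load("side8"); t=load("top8")
crop(w,500,190,640,310,5,"w8n.png")
def tri(L):
    A=0;b=0
    for d,(u,v) in L:
        c=-d["R"].T@d["t"]; r=d["R"].T@np.linalg.inv(d["K"])@np.array([u,v,1.]); r/=np.linalg.norm(r)
        M=np.eye(3)-np.outer(r,r); A=A+M; b=b+M@c
    x=np.linalg.solve(A,b); return x.round(4),[(proj(d,x)-p).round(1).tolist() for d,p in L]
print("mouth",tri([(w,(543,255)),(s,(350,176.5))]))
print(tri([(w,(543,255)),(s,(350,176.5)),(t,(316.2,176.5))]))
# card corners in top (crop /3)+(260,90); 
st=arm.observe(); R=Ro.from_rotvec(st["ee_rot"]).as_matrix(); ctr=st["position"]-.0748*-R[:,2]-.0015*R[:,0]; print("card centre est",ctr, st["joints"])
Y,X,Z=R[:,0],R[:,1],-R[:,2]
for nm,p in(("c+ +",ctr+.06*Y-.05*Z),("c- +",ctr-.06*Y-.05*Z)):
    print(nm,((proj(t,p)-[260,90])*3).round(1),((proj(s,p)-[250,110])*4).round(1))
P=cloud(w)[240:270,530:556].reshape(-1,3); print("depth mouth",np.median(P,0))
P=cloud(t); 
import itertools
hs=cv2.cvtColor(t["img"],cv2.COLOR_RGB2HSV); m=cv2.inRange(hs,(50,120,40),(80,255,255)); m[:212]=0; m[250:]=0; m[:,:285]=0; m[:,346:]=0
q=P[m>0]; q=q[(q[:,2]>.15)&(q[:,2]<.3)]; c=q.mean(0); w_,V=np.linalg.eigh(np.cov((q-c).T)); print("card plane normal",V[:,0],len(q),c, w_)
E
```

```text
mouth (array([ 0.6386, -0.0091,  0.3365]), [[0.4, -0.1], [0.0, 0.1]])
(array([ 0.6347, -0.0089,  0.3375]), [[0.3, 1.4], [-1.2, 0.4], [0.4, -1.2]])
card centre est [ 0.53296294 -0.00381947  0.23171545] [-1.17528065 -0.42609387  0.63193125  2.50785843  1.28041499  0.63243275
 -1.48709391]
c+ + [ 83.8 376. ] [236.9 462.3]
c- + [245.4 380. ] [373.7 556.7]
depth mouth [ 0.63445525 -0.00898266  0.33704434]
card plane normal [ 0.70873646 -0.01556659  0.70530157] 1077 [ 0.5285234  -0.00509667  0.23865451] [2.65263372e-06 6.83232754e-04 1.44977841e-03]
```

View pics/w8n.png

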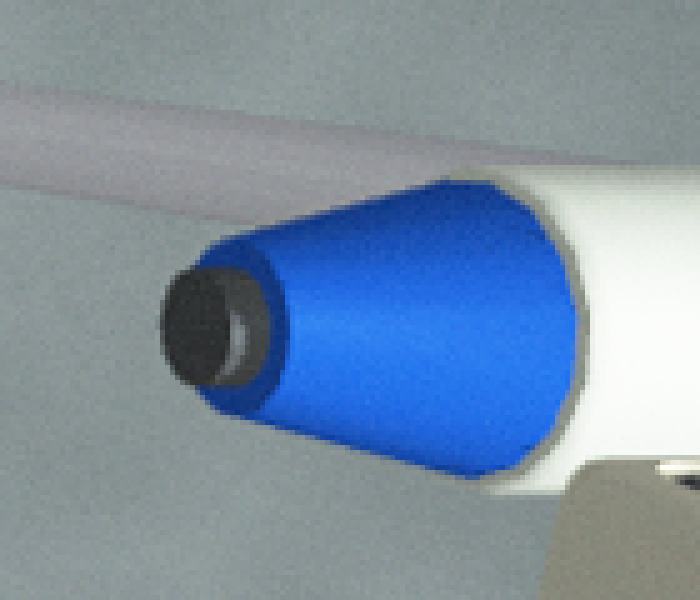

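```bash
python3 -m pendant '[[[0,0,0,0,0,0,1],[0,0,0,0,0,0,1],[0,0,0,0,0,0,1],[0,0,0,0,0,0,1],[0,0,0,0,0,0,1],[0,0,0,0,0,0,1]]]' 40
python3 -c "
from cell import arm
s=arm.observe();print(s['joints'].round(4),s['dq'].round(4),s['force'],s['position'])"
```

```text
clock: 22.62
position: [0.4801, -0.0012, 0.2845]
ee_rot: [1.778, 1.737, 0.717]
force: [-0.3, 0.7, -2.1]
width: 0.147
[-1.1742 -0.4255  0.6316  2.5081  1.2805  0.6318 -1.4869] [ 0.0015 -0.0018  0.0009 -0.0011  0.0012 -0.0011 -0.0014] [-0.3384407   0.70564623 -2.10208514] [ 0.48009274 -0.00121719  0.28449793]
```

View pics/top8.png

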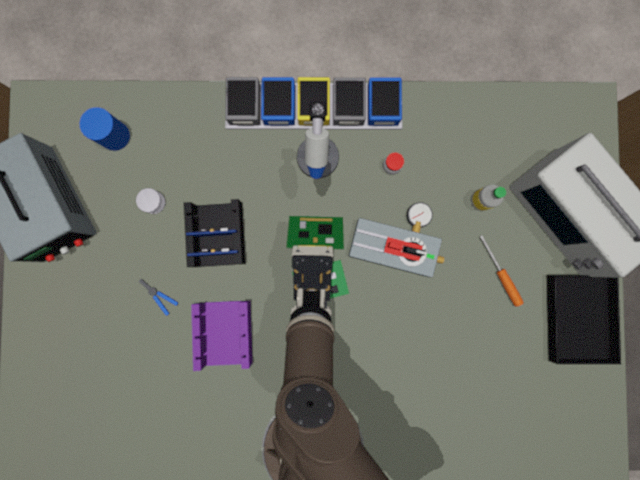

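View pics/side8.png

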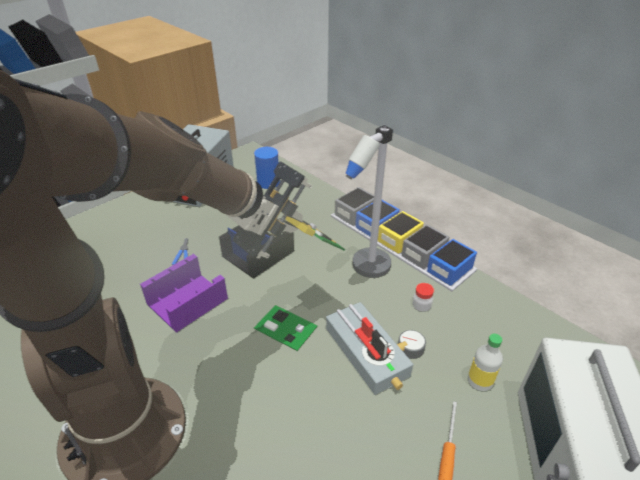

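The top view shows everything in place: blue cards in the rack (210,232 and 210,251), lock home at (405,248), and bystanders at their starting pixels. The arm is still, so I hand in.

```bash
python3 -c "
from cell import arm
print(arm.sign_off())"
```

```text
the job is handed in; nothing more can be done
None
```

I set the knob, slid the lock home and handed in at about 22.6 s with the green card held in front of the nozzle. The sign-off gives no verdict, so the results below are my own last checks.

- **Knob:** the pointer tip is within about 1 px of where the side view predicts it when it sits exactly on the green mark. It was still there after locking.
- **Lock:** it travelled about 50 mm and met its stop at about 17 N. The prongs are either side of the bar's foot.
- **Card position:** by the arm's readings the card's middle is about 4–5 mm from the estimated air spot, mostly towards the nozzle. The top view puts its sideways error within a few millimetres. Those two sideways estimates differed by about 3 mm, roughly the limit of the calibration.
- **Card angle:** depth readings give a card normal of (0.709, −0.016, 0.705). That is within about 0.2° of the direction I aimed for. The nozzle's 45° tilt came from the description; I did not measure it closely.
- **Everything else:** the blue cards and all the other things look unmoved in the last top and side pictures.
- **Joint margins:** the arm was still, but joint 2 rests close to its lower limit (−0.426 against −0.44) and joint 4 is near its upper one (2.51 against 2.57). Both are inside range.

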